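# Put the sauce bottle back in the bottle chiller through its sprung flap

## Task

Put the small dark sauce bottle back into the countertop bottle chiller: push it upright, foot first, down through the sprung flap in the lid and set it down gently on the floor of the well, which you cannot see, so feel for it. It is glass: let go only when it is standing, neither dropping it nor ramming it down, then take the hand out so that the flap shuts fully over the bottle. Leave the other things on the worktops where they are.

Things in the scene. Friction and masses are not known exactly. Their poses are not given: they have to be found in the camera images.
- sauce_bottle: small dark glass sauce bottle with screw cap, the shortest and slimmest bottle (0.18 to 0.37 kg). 142 mm tall: round body 39 mm across up to 85 mm above the foot, sloping shoulder to 106 mm, neck 21 mm across, cap 23 mm across from 119 to 142 mm. Origin at the centre of the foot, z up along the bottle. Take it by the cap: the higher the hold, the deeper the hand can follow it.
- chiller: countertop bottle chiller, a heavy fixed box 136 mm (x) by 160 mm (y), 192 mm tall, fan grille and thermostat on its front (-x). Origin at the centre of its underside, z up. Inside is a well 80 mm (x) by 128 mm (y). Its level, stiff floor plate can be set to different heights and cannot be seen: a bottle standing on it has its top 24 to 38 mm below the lid.
- flap_mouth (a point): centre of the oblong mouth in the lid, level with the lid's top (192 mm above the chiller's origin), axes as the chiller's. The mouth is 54 mm wide along x, 120 mm long along y, shut by two sprung leaves that meet on its long centre line; beside the bottle there is room for fingers only on its +y and -y sides.
- flap_near (a joint): leaf on the chiller's -x side, hinged along y at the edge of the mouth, 26 mm wide, smooth plastic: 0 shut and level, grows as it is pushed down into the well, 1.57 hanging down, 1.7 its stop. A spring shuts it with 0.8 to 1.7 N at its edge. A bottle coming down bears near the hinges: the two leaves together push it up with about 7 N over the first 15 mm, then only rub on its sides with about 1 N.
- flap_far (a joint): the other leaf, on the chiller's +x side; the same spring and values
- steel_shaker: steel flour shaker with a domed punched lid, 68 mm across, 103 mm tall; origin at the centre of its underside, z up. To be left alone.
- squeeze_bottle: white squeeze bottle with a pointed nozzle, 60 mm across, 200 mm tall; origin at the centre of its underside, z up. To be left alone.
- tub: shallow take-away tub, 93 x 119 mm, 46 mm tall; origin at the centre of its underside, z up. To be left alone.
- marker_pen: marker pen lying down, 135 mm long (along its y), 17 mm thick; origin at the centre of its underside, z up. To be left alone.
- timer: white kitchen timer lying face up, 79 x 81 mm, 19 mm thick; origin at the centre of its underside, z up. To be left alone.
Not all that is in view belongs to the job. Leave any green or turquoise look-alike of the sauce_bottle alone.

How it is judged:
On the way:
1. the bottle's foot has been pushed upright down through the flap, both leaves open, at least 70 mm below the lid (z of sauce_bottle in the frame of chiller below 0.122 m and horizontal distance between sauce_bottle and flap_mouth below 0.045 m and value of joint each of flap_near, flap_far above 0.5 rad and angle between sauce_bottle's own z axis and vertical below 0.25 rad), for 0.1 s.
At the end, for the whole second after the job is handed in: The bottle stands upright (within 0.08 rad) and at rest on the floor of the chiller's well, under the mouth (within 45 mm of its centre), and both leaves of the flap are shut over it (below 0.06 rad) (horizontal distance between sauce_bottle and flap_mouth below 0.045 m and z of sauce_bottle in the frame of chiller below 0.03 m and angle between sauce_bottle's own z axis and vertical below 0.08 rad and linear speed of sauce_bottle below 0.02 m/s and value of joint each of flap_near, flap_far below 0.06 rad); the robot touches nothing.
It fails at once if the bottle dropped or driven fast onto the floor of the well: faster than 0.12 m/s within about the last 20 mm (a free fall of under 1 mm) (horizontal distance between sauce_bottle and flap_mouth below 0.05 m and z of sauce_bottle in the frame of chiller below 0.042 m and linear speed of sauce_bottle above 0.12 m/s).
It fails at once if the bottle pressed on the chiller (lid, flap, walls or floor of the well) with more than 20 N (contact force between sauce_bottle and chiller above 20 N).
It fails at once if another thing on the worktops moved by more than 30 mm (distance of any of steel_shaker, squeeze_bottle, tub, marker_pen, timer from where it was at the start of the episode above 0.03 m).
It also fails if it takes over 58 s, if anything falls off the work surface, if the arm or the gripper's body presses on something with over 40 N, if the wrist force passes 120 N, or if a joint passes its speed limit or range.

## Robot

A 6-joint arm with a two-finger parallel gripper is mounted at the origin on a cart in front of the work surface, level with it; the furniture and walls round the work are solid. World frame = base frame: x ahead of the robot, y to its left, z up, the work surface at z = 0. Lengths are in m, angles in rad, forces in N, time in s.
With the tool pointing down it reaches from about 0.35 to 0.8 m from the base axis. Payload 7.3 kg.
Tool frame: the origin (TCP) lies midway between the tips of the shut fingers; the grasp point (between the pads) lies 19 mm behind it (bot.grip_point_offset is the distance from the TCP to the grasp point, in m); z points along the fingers, y is the direction in which the jaws open and shut (so a half turn about z gives the same grasp; the last joint's range is limited). The gripper opens to 85 mm and grips with 20 to 120 N. Pads are 22 mm wide; open, the fingers measure 114 mm over their backs; the gripper's body (76 mm by 85 mm) begins 54 mm behind the grasp point. The pads swing forward as they close: fully open they stand 13 mm farther back than shut.
Start: joints at [0.963, 0.342, 1.524, -0, 1.275, -0.146], TCP at [0.234, 0.47, 0.231] pointing down, gripper open.
Joint ranges: [-2.53, 2.53], [-0.77, 2.02], [0.04, 2.7], [-1, 4.14], [0.28, 2.66], [-3.11, 3.11]. Speed limits (rad/s): [2.57, 2.57, 3.14, 3.14, 3.14, 3.14].

## Interface

Orientations are given as a 3x3 rotation matrix whose columns are the frame's x, y, z axes.
In Python, from cell import sensors, vision, bot gives the robot as it stands.
- The arm moves only by the shell command python3 -m creep 'ROWS'. ROWS is text: rows parted by semicolons, each of 7 numbers parted by spaces: the turn, a rotation vector about the tool's x, y, z in rad, then the shift along the tool's x, y, z in cm, then the opening, from 0 (shut) to 1 (fully open). A call has 1 to 20 rows; each row shifts and turns the commanded pose from where the row before left it, along the tool's axes as they then stand; what a row does not reach is not made up. A row lasts 1/10 s, in which the tool goes at most 50 mm and 8.59 degrees, less where a joint would pass 70% of its speed; a pose out of reach is approached as far as the arm can. A call with a gripper value outside its range is refused whole. The fingers move at their own pace and stop on an object; the grip force is fixed at half the most. Time passes only in rows, so rows that do not move let the fingers close. It gives the time, the measured TCP pose, the force and the opening at its end, in the units of the state.
- sensors.get_state(): the state, without advancing time (a new reading comes with each control period).
- vision.capture(name): name is "scene" or "top"; returns (picture, depth): 400x640x3 uint8, blue, green, red; 400x640 float32, m along the optical axis (not along the pixel's ray), 0 where there is no reading.
- vision.camera_info(name): a dict with "camera_matrix" (3x3 intrinsics, pixels), "distortion" ([k1, k2, p1, p2, k3] as OpenCV has them; the pictures are not rectified), "R" (3x3) and "t" (3): a world point X has camera coordinates R X + t. Camera axes: x right, y down, z forward; pixel columns grow to the right and rows downward; lengths in m; the calibration is good to about 2 mm. A picture is of the moment at which its call begins. camera_info takes no time and is no camera call.
- bot.close_job(): hands the job in, once; it reports no verdict.
The state is a dict: "time_s": time; "joint_pos": joint angles; "qvel": joint speeds; "effort": joint torques, N m; "ee_pos": TCP position; "tool_rot": TCP orientation; "wrist_force": force on the tool from outside, world axes, zero at the start; "wrist_torque": the same for the moment, N m; "gripper_width": finger opening in m.
Only numpy, scipy, OpenCV 4.12 (cv2) and the standard library are available. Lean on these libraries where they do the work, as an engineer would, in place of code of your own. Each camera call takes 0.05 s, during which the arm holds its last target. There are 200 camera calls.

## Working session

There is one attempt and no reset: what is moved stays moved. The work goes in short steps, Python scripts to look and compute and a shell command to move; the robot and the scene stay as the last step left them, time stands still between calls to the robot, and variables do not carry over. Pictures are saved under pics/ and viewed, about 8 in all and at most 12, crops included, and the job is handed in when it is done.

```bash
mkdir -p pics; ls
cat > h.py <<'E'
import numpy as np, cv2
from cell import sensors, vision, bot
def pts(name,depth):
    ci=vision.camera_info(name);K=np.array(ci["camera_matrix"],float);D=np.array(ci["distortion"],float)
    R=np.array(ci["R"]);t=np.array(ci["t"])
    v,u=np.mgrid[0:400,0:640]
    n=cv2.undistortPoints(np.stack([u,v],-1).reshape(-1,1,2).astype(float),K,D).reshape(400,640,2)
    c=np.dstack([n[...,0]*depth,n[...,1]*depth,depth])
    return (c-t)@R
E
python3 - <<'E'
from h import *
for n in("scene","top"):
    p,d=vision.capture(n);cv2.imwrite(f"pics/{n}0.png",p);np.save(f"{n}0.npy",d)
    ci=vision.camera_info(n);print(n,-np.array(ci["R"]).T@ci["t"],np.array(ci["R"])[2])
s=sensors.get_state();print(s)
E
```

```text
pics
scene [-0.07223622  0.99886244  0.87991002] [ 0.51644056 -0.5037684  -0.69246411]
top [0.1402248  0.30278959 1.32333767] [ 0.26985067  0.12808201 -0.95434565]
{'time_s': 0.1, 'joint_pos': array([ 9.62981772e-01,  3.42662745e-01,  1.52492198e+00,  3.71364205e-06,
        1.27539651e+00, -1.45975878e-01]), 'qvel': array([-0.00041551, -0.00272148, -0.0043168 , -0.00079385,  0.00022577,
        0.00021991]), 'effort': array([ 1.26805731e-03, -4.34447193e+01, -2.46490914e+01, -1.81769756e-04,
        4.74512985e-03,  4.52819862e-06]), 'ee_pos': array([0.23369951, 0.46971882, 0.23069025]), 'tool_rot': array([[-8.95234142e-01,  4.45595330e-01, -7.95900495e-04],
       [ 4.45595993e-01,  8.95233442e-01, -1.13785508e-03],
       [ 2.05493830e-04, -1.37329679e-03, -9.99999036e-01]]), 'wrist_force': array([ 0.50034005,  0.02573059, -0.01233344]), 'wrist_torque': array([0.03601326, 0.03267738, 0.01586931]), 'gripper_width': 0.08545721046664914}
```

View pics/scene0.png

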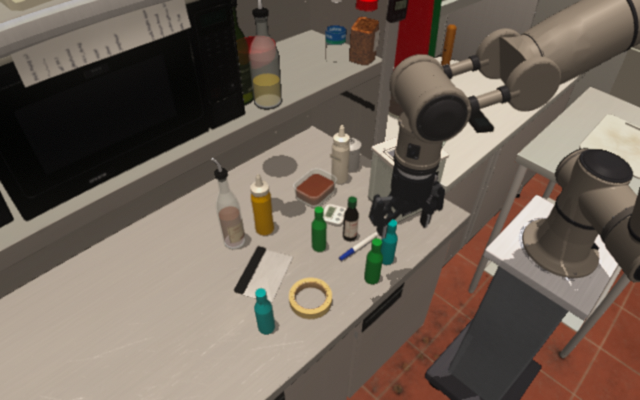

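View pics/top0.png

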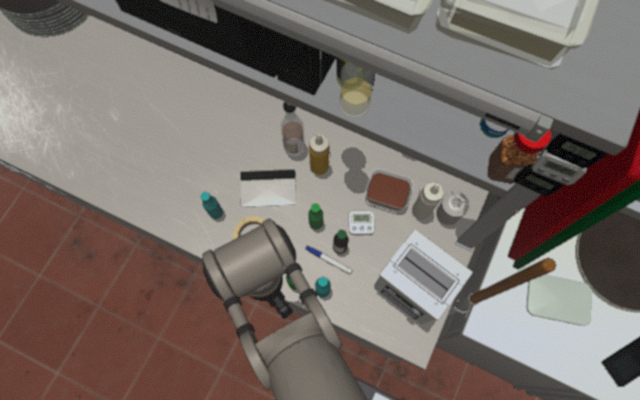

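Candidates, in scene pixels: the dark bottle with a label (351,218), green ones at (319,230) and (374,262), and turquoise ones at (389,243) and (265,312). In the top view the dark one is at (341,240). I choose the dark one and check it in a crop. The chiller's mouth is near top (428,270).

Run:
```python
from h import *
a=cv2.imread("pics/scene0.png")[170:290,290:450];b=cv2.imread("pics/top0.png")[200:330,300:480]
a=cv2.resize(a,(480,360),interpolation=cv2.INTER_CUBIC);b=cv2.resize(b,(498,360),interpolation=cv2.INTER_CUBIC)
cv2.imwrite("pics/crop1.png",cv2.resize(np.hstack([a,b]),(798,294)))
P=pts("top",np.load("top0.npy"));S=pts("scene",np.load("scene0.npy"))
np.set_printoptions(precision=4,suppress=True)
# top view: dark bottle
X=P[215:265,320:365].reshape(-1,3);m=(X[:,2]>.125)&(X[:,2]<.16);print("cap top",m.sum(),X[m].mean(0),X[m].min(0),X[m].max(0))
m=(X[:,2]>.03);print("bottle",m.sum(),X[m].min(0),X[m].max(0))
X=S[185:250,335:366].reshape(-1,3);m=(X[:,2]>.115)&(X[:,2]<.16)&(np.hypot(X[:,0]-.45,X[:,1]-.4)<.3);print("cap scene",m.sum(),X[m].mean(0),X[m].min(0),X[m].max(0))
# chiller lid
m=np.zeros((400,640),bool);m[225:330,370:475]=1;m&=(abs(P[...,2]-.192)<.006)
n,l,st,c=cv2.connectedComponentsWithStats(m.astype(np.uint8));i=1+st[1:,4].argmax();m=l==i
Q=P[m];print("lid",len(Q),Q.mean(0),Q[:,2].std())
r=cv2.minAreaRect((Q[:,:2]*1000).astype(np.float32));print(r,cv2.boxPoints(r))
# neighbours: heights map around
for (u,v,n) in [(361,222,'timer'),(328,259,'pen'),(315,214,'green'),(322,286,'teal'),(430,195,'squeeze'),(453,205,'shaker'),(388,190,'tub')]:
    print(n,P[v,u])
```

```text
cap top 85 [0.4349 0.393  0.1407] [0.4247 0.3824 0.125 ] [0.4475 0.404  0.1463]
bottle 321 [0.1402 0.3028 0.0301] [0.4703 0.465  1.3233]
cap scene 108 [0.4339 0.3978 0.1347] [0.4243 0.3841 0.1165] [0.4468 0.4067 0.1444]
lid 4216 [0.4233 0.1818 0.1911] 0.002107674939035731
((425.0860290527344, 182.19366455078125), (160.13369750976562, 136.91905212402344), 77.3174819946289) [[340.7183 119.1105]
 [474.2967  89.0501]
 [509.4538 245.2768]
 [375.8754 275.3372]]
timer [0.5211 0.3699 0.0084]
pen [0.3892 0.4042 0.0234]
green [0.4599 0.4754 0.112 ]
teal [0.3047 0.3804 0.1329]
squeeze [0.6097 0.2416 0.1638]
shaker [0.6359 0.1764 0.1011]
tub [0.6254 0.3409 0.0358]
```

View pics/crop1.png

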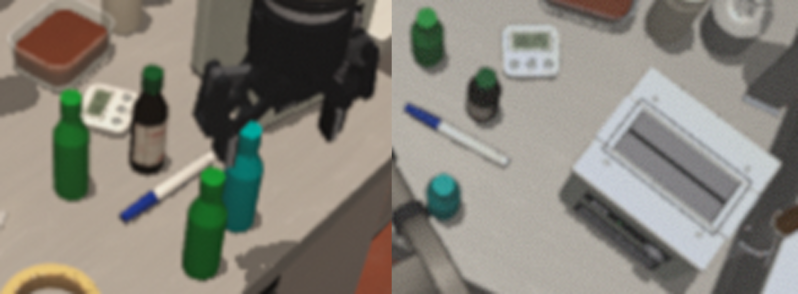

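The crop shows that the label-bearing dark bottle (crop 150,120 left, 483,95 right) is dark glass and slimmest, so it is the target. The plain green and turquoise ones are look-alikes. The chiller's yaw is about -12.7°, so I turn the jaws onto its y axis and move over the bottle, half open.

```bash
python3 - <<'E'
from h import *
P=pts("top",np.load("top0.npy"));X=P[215:265,320:365].reshape(-1,3)
X=X[(np.hypot(X[:,0]-.436,X[:,1]-.394)<.02)]
m=(X[:,2]>.137)&(X[:,2]<.15);print(m.sum(),X[m].mean(0),cv2.minEnclosingCircle((X[m][:,:2]*1000).astype(np.float32)))
E
python3 -m creep '0 0 -0.12 0 0 0 0.65;0 0 -0.12 0 0 0 0.65;0 0 0 -2.7 -0.4 0 0.65;0 0 0 -2.7 -0.4 0 0.65;0 0 0 -2.7 -0.4 0 0.65;0 0 0 -2.7 -0.4 0.5 0.65;0 0 0 -2.7 -0.4 0.5 0.65;0 0 0 -2.7 -0.4 1 0.65;0 0 0 -2.7 -0.3 1 0.65;0 0 0 -2.5 -0.2 1 0.65;0 0 0 0 0 0 0.65;0 0 0 0 0 0 0.65'
cat > st.py <<'E'
from h import *
np.set_printoptions(precision=4,suppress=True)
s=sensors.get_state();print(s["time_s"],s["ee_pos"],s["gripper_width"],s["wrist_force"],"q6",s["joint_pos"][5]);print(s["tool_rot"])
E
python3 st.py
```

```text
72 [0.43591871 0.39339188 0.14228256] ((436.44189453125, 393.0158996582031), 11.996037483215332)
time_s: 1.3
ee_pos: [0.436, 0.3943, 0.1906]
tool_rot: [[-0.975, 0.221, -0.002], [0.221, 0.975, -0.001], [0.001, -0.001, -1.0]]
wrist_force: [-0.6, 0.9, -0.3]
gripper_width: 0.0557
1.3 [0.436  0.3943 0.1906] 0.055710806801389956 [-0.6326  0.9305 -0.3151] q6 -0.7434127273735345
[[-0.9753  0.221  -0.0017]
 [ 0.221   0.9753 -0.0007]
 [ 0.0015 -0.0011 -1.    ]]
```

```bash
python3 -m creep '0 0 0 0 -0.1 1.5 0.65;0 0 0 0 0 1.5 0.65;0 0 0 0 0 1.5 0.65;0 0 0 0 0 1.5 0.65;0 0 0 0 0 1 0.65;0 0 0 0 0 0.6 0.65;0 0 0 0 0 0 0.65;0 0 0 0 0 0 0.65'
python3 - <<'E'
from h import *
a=vision.capture("scene")[0][150:270,290:450];b=vision.capture("top")[0][190:290,270:400]
cv2.imwrite("pics/g.png",np.hstack([cv2.resize(a,(400,300),interpolation=2),cv2.resize(b,(390,300),interpolation=2)]))
E
```

```text
time_s: 2.1
ee_pos: [0.4361, 0.3941, 0.1159]
tool_rot: [[-0.976, 0.22, 0.001], [0.22, 0.976, 0.001], [-0.001, 0.001, -1.0]]
wrist_force: [0.1, 0.4, 0.5]
gripper_width: 0.0551
```

View pics/g.png

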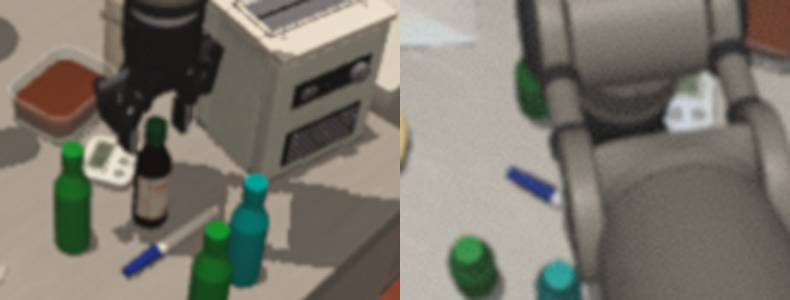

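The fingers straddle the cap (crop 130,135 and 185,120, cap at 155,130), and nothing else has been touched. I go 2 mm lower and close.

```bash
python3 -m creep '0 0 0 0 0 0.2 0.65;0 0 0 0 0 0 0.3;0 0 0 0 0 0 0;0 0 0 0 0 0 0;0 0 0 0 0 0 0;0 0 0 0 0 0 0;0 0 0 0 0 0 0;0 0 0 0 0 0 0'; python3 st.py
python3 -m creep '0 0 0 0 0 -0.5 0;0 0 0 0 0 -1 0;0 0 0 0 0 -1.5 0;0 0 0 0 0 -1.5 0;0 0 0 0 0 -0.5 0;0 0 0 0 0 0 0;0 0 0 0 0 0 0;0 0 0 0 0 0 0'
```

```text
time_s: 3.0
ee_pos: [0.4362, 0.3937, 0.1136]
tool_rot: [[-0.975, 0.22, 0.0], [0.22, 0.975, 0.0], [-0.0, 0.0, -1.0]]
wrist_force: [0.6, -1.3, 4.3]
gripper_width: 0.022
3.0 [0.4362 0.3937 0.1136] 0.021959810533798408 [ 0.6182 -1.3127  4.3184] q6 -0.7450347418305907
[[-0.9755  0.22    0.0004]
 [ 0.22    0.9755  0.0001]
 [-0.0004  0.0002 -1.    ]]
time_s: 3.8
ee_pos: [0.4356, 0.3934, 0.1624]
tool_rot: [[-0.975, 0.22, -0.001], [0.22, 0.975, -0.001], [0.001, -0.001, -1.0]]
wrist_force: [-0.2, -0.1, -1.9]
gripper_width: 0.0216
```

```bash
python3 -m creep '0 0 0 0 0 -1.5 0;0 0 0 0 0 -3 0;0 0 0 0 0 -3 0;0 0 0 0 0 -3 0;0 0 0 0 0 -3 0;0 0 0 0 0 -3 0;0 0 0 0 0 -1.5 0;0 0 0 -0.2 -1 0 0;0 0 0 -0.4 -2.2 0 0;0 0 0 -0.4 -2.5 0 0;0 0 0 -0.5 -2.5 0 0;0 0 0 -0.5 -2.5 0 0;0 0 0 -0.5 -2.5 0 0;0 0 0 -0.5 -2.5 0 0;0 0 0 -0.4 -2.5 0 0;0 0 0 -0.2 -1.7 0 0;0 0 0 0 -1 0 0;0 0 0 0 0 0 0;0 0 0 0 0 0 0;0 0 0 0 0 0 0'
python3 - <<'E'
from h import *
a,d=vision.capture("scene");b,e=vision.capture("top");np.save("s1.npy",d);np.save("t1.npy",e)
cv2.imwrite("pics/s1.png",a);cv2.imwrite("pics/t1.png",b)
cv2.imwrite("pics/m.png",np.hstack([cv2.resize(a[40:200,300:500],(400,320),interpolation=2),cv2.resize(b[190:350,330:530],(400,320),interpolation=2)]))
E
python3 st.py
```

```text
time_s: 5.8
ee_pos: [0.4252, 0.1825, 0.343]
tool_rot: [[-0.976, 0.219, -0.0], [0.219, 0.976, 0.0], [0.0, 0.0, -1.0]]
wrist_force: [-0.8, -0.1, -2.2]
gripper_width: 0.0217
5.9 [0.4252 0.1825 0.343 ] 0.02167115921365278 [ 0.0168  0.1342 -2.5377] q6 -1.1105801312105423
[[-0.9757  0.219  -0.0003]
 [ 0.219   0.9757  0.0001]
 [ 0.0004  0.0001 -1.    ]]
```

View pics/m.png

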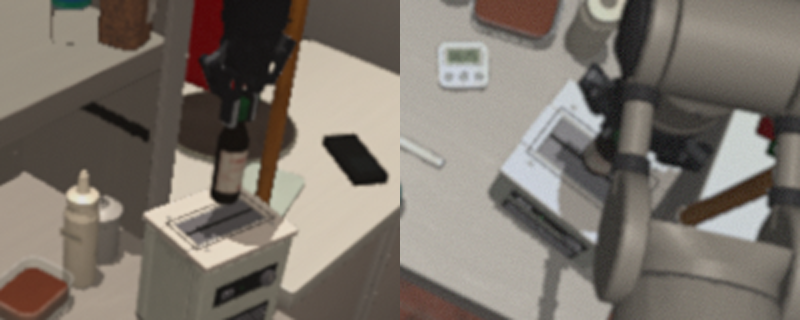

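The bottle hangs upright in the jaws (left crop 230,165) just above the flap (220,220). I check its tilt and its centring on the mouth numerically.

Run:
```python
from h import *
from scipy.optimize import least_squares
S=pts("scene",np.load("s1.npy"))
X=S.reshape(-1,3);m=(np.hypot(X[:,0]-.425,X[:,1]-.182)<.04)&(X[:,2]>.228)&(X[:,2]<.31);X=X[m]
r=least_squares(lambda p:np.hypot(X[:,0]-p[0]-p[2]*(X[:,2]-.27),X[:,1]-p[1]-p[3]*(X[:,2]-.27))-.0195,[.425,.182,0,0],loss="soft_l1",f_scale=.002)
print(len(X),r.x,X[:,2].min(), "low", S.reshape(-1,3)[(np.hypot(S[...,0]-.425,S[...,1]-.182)<.04).ravel()&(S[...,2]>.2).ravel()][:,2].min())
p=r.x; print("foot",p[:2]-.04*p[2:])
# lid from scene
m=(abs(S[...,2]-.192)<.006)&(np.hypot(S[...,0]-.425,S[...,1]-.182)<.12)
Q=S[m];print(len(Q),cv2.minAreaRect((Q[:,:2]*1000).astype(np.float32)),Q[:,2].mean())
# dark frame outline of mouth in top0
P=pts("top",np.load("top0.npy"));g=cv2.cvtColor(cv2.imread("pics/top0.png"),6)
m=(abs(P[...,2]-.192)<.012)&(np.hypot(P[...,0]-.425,P[...,1]-.182)<.09)&(g<150)
n,l,st,c=cv2.connectedComponentsWithStats(m.astype(np.uint8));i=1+st[1:,4].argmax();Q=P[l==i]
print(st[i],cv2.minAreaRect((Q[:,:2]*1000).astype(np.float32)))
```

```text
382 [ 0.42678805  0.1811779  -0.00363861  0.03312618] 0.23019685360779674 low 0.23019685360779674
foot [0.42693359 0.17985285]
1792 ((425.6246032714844, 181.80177307128906), (163.8584442138672, 139.8406219482422), 77.3189697265625) 0.19182061628143696
[ 399  249   55   50 1179] ((424.4324035644531, 181.1511993408203), (118.4427261352539, 51.406654357910156), 76.89605712890625)
```

```bash
python3 -m creep '0 0 0 0.15 0 1 0;0 0 0 0 0 1 0;0 0 0 0 0 1 0;0 0 0 0 0 0.5 0;0 0 0 0 0 0.4 0;0 0 0 0 0 0.4 0;0 0 0 0 0 0 0'
python3 -m creep '0 0 0 0 0 0.4 0;0 0 0 0 0 0.4 0;0 0 0 0 0 0.4 0;0 0 0 0 0 0.4 0;0 0 0 0 0 0 0'
python3 -m creep '0 0 0 0 0 0.5 0;0 0 0 0 0 0.5 0;0 0 0 0 0 0.5 0;0 0 0 0 0 0.5 0;0 0 0 0 0 0 0'
```

```text
time_s: 6.6
ee_pos: [0.4241, 0.1822, 0.3008]
tool_rot: [[-0.975, 0.22, 0.001], [0.22, 0.975, 0.0], [-0.001, 0.001, -1.0]]
wrist_force: [-1.3, -0.5, 3.7]
gripper_width: 0.0215
time_s: 7.1
ee_pos: [0.4233, 0.1822, 0.2833]
tool_rot: [[-0.975, 0.22, -0.002], [0.22, 0.975, -0.0], [0.002, -0.001, -1.0]]
wrist_force: [-0.4, 0.9, -3.0]
gripper_width: 0.0216
time_s: 7.6
ee_pos: [0.4231, 0.1821, 0.2631]
tool_rot: [[-0.975, 0.22, -0.002], [0.22, 0.975, -0.0], [0.002, -0.001, -1.0]]
wrist_force: [-0.4, 0.6, -3.8]
gripper_width: 0.0217
```

```bash
python3 -m creep '0 0 0 0 0 0.7 0;0 0 0 0 0 0.9 0;0 0 0 0 0 0.9 0;0 0 0 0 0 0.9 0;0 0 0 0 0 0.9 0;0 0 0 0 0 0.7 0;0 0 0 0 0 0 0'
python3 -m creep '0 0 0 0 0 0.7 0;0 0 0 0 0 0.9 0;0 0 0 0 0 0.9 0;0 0 0 0 0 0.9 0;0 0 0 0 0 0.7 0;0 0 0 0 0 0.4 0;0 0 0 0 0 0 0'
python3 -m creep '0 0 0 0 0 0.3 0;0 0 0 0 0 0.3 0;0 0 0 0 0 0.2 0;0 0 0 0 0 0 0;0 0 0 0 0 0 0'
```

```text
time_s: 8.3
ee_pos: [0.423, 0.1821, 0.2129]
tool_rot: [[-0.975, 0.22, -0.003], [0.22, 0.975, -0.0], [0.003, -0.001, -1.0]]
wrist_force: [-0.4, 0.7, -4.9]
gripper_width: 0.0215
time_s: 9.0
ee_pos: [0.4232, 0.1822, 0.1685]
tool_rot: [[-0.975, 0.22, -0.002], [0.22, 0.975, -0.0], [0.002, -0.001, -1.0]]
wrist_force: [-0.3, -0.1, -4.2]
gripper_width: 0.0214
time_s: 9.5
ee_pos: [0.4236, 0.1823, 0.1611]
tool_rot: [[-0.975, 0.22, -0.0], [0.22, 0.975, 0.0], [0.0, 0.0, -1.0]]
wrist_force: [0.7, -0.1, -4.5]
gripper_width: 0.0216
```

```bash
python3 -m creep '0 0 0 0 0 0.2 0;0 0 0 0 0 0.3 0;0 0 0 0 0 0.3 0;0 0 0 0 0 0.3 0;0 0 0 0 0 0.2 0;0 0 0 0 0 0.1 0;0 0 0 0 0 0 0;0 0 0 0 0 0 0'
python3 -m creep '0 0 0 0 0 0.1 0;0 0 0 0 0 0.1 0;0 0 0 0 0 0.1 0;0 0 0 0 0 0 0;0 0 0 0 0 0 0'
```

```text
time_s: 10.3
ee_pos: [0.4236, 0.1822, 0.1471]
tool_rot: [[-0.976, 0.22, -0.001], [0.22, 0.976, -0.0], [0.0, -0.0, -1.0]]
wrist_force: [0.9, -0.1, -3.4]
gripper_width: 0.0216
time_s: 10.8
ee_pos: [0.4237, 0.1822, 0.1443]
tool_rot: [[-0.975, 0.22, 0.0], [0.22, 0.975, 0.0], [0.0, 0.0, -1.0]]
wrist_force: [-0.1, 0.3, -2.8]
gripper_width: 0.0213
```

```bash
cat > ok.py <<'E'
import sys
from cell import sensors
s=sensors.get_state();f=s["wrist_force"][2];print(round(s["time_s"],1),"z %.4f fz %.2f"%(s["ee_pos"][2],f));sys.exit(f>-0.8)
E
python3 ok.py && python3 -m creep '0 0 0 0 0 0.1 0;0 0 0 0 0 0 0;0 0 0 0 0 0 0' >/dev/null && python3 ok.py && python3 -m creep '0 0 0 0 0 0.1 0;0 0 0 0 0 0 0;0 0 0 0 0 0 0' >/dev/null && python3 ok.py && python3 -m creep '0 0 0 0 0 0.1 0;0 0 0 0 0 0 0;0 0 0 0 0 0 0' >/dev/null && python3 ok.py && python3 -m creep '0 0 0 0 0 0.1 0;0 0 0 0 0 0 0;0 0 0 0 0 0 0' >/dev/null && python3 ok.py
```

```text
10.8 z 0.1443 fz -2.78False
```

```bash
sed -i 's/sys.exit(f>-0.8)/sys.exit(int(f>-0.8))/' ok.py
python3 ok.py && python3 -m creep '0 0 0 0 0 0.1 0;0 0 0 0 0 0 0;0 0 0 0 0 0 0' >/dev/null && python3 ok.py && python3 -m creep '0 0 0 0 0 0.1 0;0 0 0 0 0 0 0;0 0 0 0 0 0 0' >/dev/null && python3 ok.py && python3 -m creep '0 0 0 0 0 0.1 0;0 0 0 0 0 0 0;0 0 0 0 0 0 0' >/dev/null && python3 ok.py && python3 -m creep '0 0 0 0 0 0.1 0;0 0 0 0 0 0 0;0 0 0 0 0 0 0' >/dev/null && python3 ok.py
```

```text
10.8 z 0.1443 fz -2.78
11.1 z 0.1433 fz -1.98
11.4 z 0.1422 fz -2.29
11.7 z 0.1413 fz -1.83
12.0 z 0.1402 fz -2.63
```

```bash
python3 ok.py && python3 -m creep '0 0 0 0 0 0.1 0;0 0 0 0 0 0 0;0 0 0 0 0 0 0' >/dev/null && python3 ok.py && python3 -m creep '0 0 0 0 0 0.1 0;0 0 0 0 0 0 0;0 0 0 0 0 0 0' >/dev/null && python3 ok.py && python3 -m creep '0 0 0 0 0 0.1 0;0 0 0 0 0 0 0;0 0 0 0 0 0 0' >/dev/null && python3 ok.py && python3 -m creep '0 0 0 0 0 0.1 0;0 0 0 0 0 0 0;0 0 0 0 0 0 0' >/dev/null && python3 ok.py && python3 -m creep '0 0 0 0 0 0.1 0;0 0 0 0 0 0 0;0 0 0 0 0 0 0' >/dev/null && python3 ok.py && python3 -m creep '0 0 0 0 0 0.1 0;0 0 0 0 0 0 0;0 0 0 0 0 0 0' >/dev/null && python3 ok.py
```

```text
12.0 z 0.1402 fz -2.63
12.3 z 0.1392 fz -2.87
12.6 z 0.1383 fz -2.22
12.9 z 0.1373 fz -2.38
13.2 z 0.1363 fz -1.76
13.5 z 0.1352 fz -2.52
13.8 z 0.1342 fz -2.14
```

```bash
python3 ok.py && python3 -m creep '0 0 0 0 0 0.1 0;0 0 0 0 0 0 0;0 0 0 0 0 0 0' >/dev/null && python3 ok.py && python3 -m creep '0 0 0 0 0 0.1 0;0 0 0 0 0 0 0;0 0 0 0 0 0 0' >/dev/null && python3 ok.py && python3 -m creep '0 0 0 0 0 0.1 0;0 0 0 0 0 0 0;0 0 0 0 0 0 0' >/dev/null && python3 ok.py && python3 -m creep '0 0 0 0 0 0.1 0;0 0 0 0 0 0 0;0 0 0 0 0 0 0' >/dev/null && python3 ok.py && python3 -m creep '0 0 0 0 0 0.1 0;0 0 0 0 0 0 0;0 0 0 0 0 0 0' >/dev/null && python3 ok.py && python3 -m creep '0 0 0 0 0 0.1 0;0 0 0 0 0 0 0;0 0 0 0 0 0 0' >/dev/null && python3 ok.py
```

```text
13.8 z 0.1342 fz -2.14
14.1 z 0.1333 fz -1.76
14.4 z 0.1322 fz -1.90
14.7 z 0.1312 fz -2.36
15.0 z 0.1302 fz -2.32
15.3 z 0.1293 fz -1.57
15.6 z 0.1293 fz 6.40
```

```bash
python3 -m creep '0 0 0 0 0 -0.03 0;0 0 0 0 0 0 0;0 0 0 0 0 0 0'; python3 -m creep '0 0 0 0 0 0 0.2;0 0 0 0 0 0 0.25;0 0 0 0 0 0 0.27;0 0 0 0 0 0 0.29;0 0 0 0 0 0 0.31;0 0 0 0 0 0 0.34;0 0 0 0 0 0 0.38;0 0 0 0 0 0 0.42;0 0 0 0 0 0 0.46;0 0 0 0 0 0 0.5;0 0 0 0 0 0 0.5;0 0 0 0 0 0 0.5'
```

```text
time_s: 15.9
ee_pos: [0.4242, 0.1822, 0.1293]
tool_rot: [[-0.976, 0.22, 0.001], [0.22, 0.976, 0.0], [-0.001, 0.0, -1.0]]
wrist_force: [-0.6, -1.0, 7.1]
gripper_width: 0.0215
time_s: 17.1
ee_pos: [0.4236, 0.1822, 0.1285]
tool_rot: [[-0.975, 0.22, -0.0], [0.22, 0.975, 0.0], [0.0, -0.0, -1.0]]
wrist_force: [-0.7, -0.5, 1.6]
gripper_width: 0.043
```

```bash
python3 -m creep '0 0 0 0 0 -0.2 0.5;0 0 0 0 0 -0.4 0.5;0 0 0 0 0 -0.5 0.5;0 0 0 0 0 -0.5 0.5;0 0 0 0 0 -0.4 0.5;0 0 0 0 0 0 0.5;0 0 0 0 0 0 0.5'; python3 -m creep '0 0 0 0 0 -0.4 0.5;0 0 0 0 0 -0.6 0.5;0 0 0 0 0 -0.6 0.5;0 0 0 0 0 -0.6 0.5;0 0 0 0 0 -0.6 0.5;0 0 0 0 0 -0.6 0.5;0 0 0 0 0 -0.6 0.5;0 0 0 0 0 -1 0.5;0 0 0 0 0 -1.5 0.5;0 0 0 0 0 -1.5 0.5;0 0 0 0 0 -1.5 0.5;0 0 0 0 0 -1.5 0.5;0 0 0 0 0 -1.5 0.5;0 0 0 0 0 -1.5 0.5;0 0 0 0 0 0 0.5;0 0 0 0 0 0 0.5'
python3 - <<'E'
from h import *
a,d=vision.capture("scene");b,e=vision.capture("top");np.save("s2.npy",d);np.save("t2.npy",e)
cv2.imwrite("pics/s2.png",a);cv2.imwrite("pics/t2.png",b)
cv2.imwrite("pics/f.png",np.hstack([cv2.resize(a[60:220,300:500],(400,320),interpolation=2),cv2.resize(b[190:350,330:530],(400,320),interpolation=2)]))
E
```

```text
time_s: 17.8
ee_pos: [0.4243, 0.1823, 0.1491]
tool_rot: [[-0.976, 0.22, 0.002], [0.22, 0.976, 0.0], [-0.002, 0.001, -1.0]]
wrist_force: [1.1, -0.4, 1.5]
gripper_width: 0.043
time_s: 19.4
ee_pos: [0.4236, 0.1822, 0.2885]
tool_rot: [[-0.976, 0.22, 0.0], [0.22, 0.976, 0.0], [-0.0, 0.0, -1.0]]
wrist_force: [0.4, 0.7, -0.6]
gripper_width: 0.0429
```

View pics/f.png

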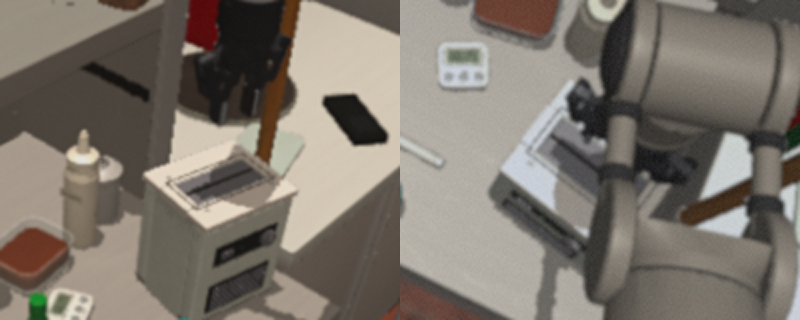

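The hand is empty and clear, at left crop (240,80). The flap (220,178) looks level and shut. I check the leaf depth numerically and whether the other things moved.

Run:
```python
from h import *
S=pts("scene",np.load("s2.npy"));S0=pts("scene",np.load("s1.npy"))
c=np.array([.425,.1818]);ax=np.array([.9756,-.2196]);ay=np.array([.2196,.9756])
for n,Q in(("before",S0),("now",S)):
    x=(Q[...,:2]-c)@ax;y=(Q[...,:2]-c)@ay
    for lo,hi in((-.025,-.015),(-.015,-.003),(.003,.015),(.015,.025)):
        z=Q[(x>lo)&(x<hi)&(abs(y)<.05)&(Q[...,2]>.1)&(Q[...,2]<.21)][:,2];print(n,lo,len(z),np.median(z).round(4),z.min().round(4))
T=pts("top",np.load("t2.npy"))
T0=pts("top",np.load("top0.npy"))
for n,(u,v) in {'timer':(361,222),'pen':(340,265),'squeeze':(430,195),'shaker':(453,205),'tub':(388,190)}.items(): print(n,T0[v,u],T[v,u])
s=cv2.absdiff(cv2.imread("pics/s2.png"),cv2.imread("pics/scene0.png")).max(2)[150:260,280:372]>60;print("changed px around objects",s.sum(),np.argwhere(s).mean(0)+[150,280])
```

```text
before -0.025 80 0.1914 0.188
before -0.015 105 0.1913 0.1869
before 0.003 98 0.1915 0.1871
before 0.015 75 0.1911 0.1889
now -0.025 78 0.1911 0.188
now -0.015 106 0.1913 0.188
now 0.003 103 0.1912 0.1872
now 0.015 84 0.1912 0.1879
timer [0.52113859 0.36988947 0.00842864] [0.51909215 0.36952898 0.01549294]
pen [0.38950941 0.36986557 0.01898997] [0.39085267 0.37022701 0.01196154]
squeeze [0.60967485 0.24161932 0.16384707] [0.61047373 0.24151523 0.16187391]
shaker [0.63585253 0.17638954 0.10112546] [0.41508787 0.2326912  0.64552854]
tub [0.62538595 0.34086297 0.03578849] [0.62683248 0.34097649 0.03194962]
changed px around objects 412 [216.85679612 352.04854369]
```

The leaves are level with the lid, just as before the insertion. Only the bottle's old place at (352,217) has changed. I hand in.

```bash
python3 -c "
from cell import bot;print(bot.close_job())"
```

```text
the job is handed in; nothing more can be done
None
```

I put the dark sauce bottle back in the chiller and handed the job in after about 20 s of robot time; no verdict was reported. I took it by the cap, pushed it foot first through the flap and felt for the floor in 1 mm steps. The wrist force jumped from about -2 N to +6.4 N with the foot about 16 mm above the chiller's underside, within the stated range. I let go there and drew the hand straight up.

**Last checks:**
- **Flap:** in the depth picture both leaves are level with the lid (about 0.191 m), the same as before the insertion.
- **Hand:** it is empty, about 9 cm above the lid, and the wrist force is near zero.
- **Other things:** the timer, pen, squeeze bottle and tub read within a few millimetres of where they were. In the scene picture around the bottles and timer, the only change is the bottle's old place. The arm hid the shaker from the top camera, so I did not measure it. It still shows beside the squeeze bottle in the last scene picture.
- **Bottle:** it cannot be seen under the shut flap, so I infer that it is standing upright from the feel of the floor and the clean release.
- **Unexplained reading:** the wrist force drifted to about -4.9 N on the way down (about -2.3 N at the start), then returned to about -2 N before contact. I did not find the cause.

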